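# Make the spring-driven painting turntable ready for a tin

### The job

Get the wind-up turntable ready for painting: first push its brake lever fully over, away from the robot, then wind the winged key clockwise, a part turn at a time, until it is fully wound at its stop. Then lift the tall, wide tin up and off the rail of the drying rack and set it down gently, without dropping it, upright in the middle of the round turntable plate. Leave the short, narrow tin hanging and everything else where it is.

Things in the scene. Friction and masses are not known exactly. Their poses are not given: they have to be found in the camera images.
- case: The spring turntable: a grey box, 170 mm along its x, 380 mm along its y, top 60 mm above the table, fixed. Origin at the centre of its underside; x points to its far side, y along its length, z up; yaw within 0.25 rad of 0. On top, along its middle line: the key at y = -125 mm, the brake lever at y = -10 mm, the round plate at y = +110 mm.
- plat_mid (a point): Centre of the upper face of the round plywood plate (diameter 140 mm, marked with rings of 100 and 68 mm diameter), 84 mm above the table, 24 mm above the case's top. The plate is held by the brake and does not turn.
- brake (a joint): Brake lever, rad: 0 = off, leaning 0.5 rad to the case's -x (near) side; 1.0 = fully on, leaning 0.5 rad to the case's +x (far) side. It stays where it is left (about 1 N at its ball moves it). It starts between 0 and 0.25.
- brake_tip (a point): Centre of the black ball (diameter 26 mm) at the end of the brake lever's 10 mm rod. The lever's pivot is parallel to the case's y axis, 82 mm above the table at case (0, -10 mm); ball centre 60 mm from the pivot. The lever's block is 70 mm along case x, 50 mm along case y, 25 mm high.
- key (a joint): Winding key, rad: grows as it is turned clockwise seen from above; 0 = run down, 6.28 = fully wound, one full turn on, at its stop. Starts between 0 and 0.5. At 0 and at 6.28 the wings lie along the case's y axis (its length). The spring resists a little more as it is wound (up to 0.15 N m); the arbor holds the key wherever it is let go.
- key_grip (a point): On the key's vertical axis, at mid-height of its wings, 113 mm above the table. The two round steel wings form an upright plate 10 mm thick, 64 mm long, 32 mm high about this point, on a stem of 16 mm diameter. The point's axes turn with the key: y along the wings, x across their thickness, z up. Grip across the thickness, from above.
- rack: Drying rack, fixed: wooden base board 12 mm thick (150 x 320 mm), posts at y = -150 and +150 mm that carry a round steel rail along y. Origin on the table under the rail; x points to its back, -x to its front, where the tins hang; yaw 0 to 0.4 rad. A slat (front face at x = -13 mm, 125 to 165 mm above the table) backs the tins.
- rail (a point): Top of the rack's rail at its middle, 225 mm above the table; the rail is 12 mm in diameter. Nothing of the rack is higher; the tins' hangers reach 229 mm.
- tall_tin: The taller and wider of the two gold tins hanging on the rail, on its left or right half: 60 mm in diameter, 100 mm high, solid inside (rolled cardboard), about 160 g; rim 211 mm above the table, axis 44 mm in front of the rail's. Origin at the centre of its underside, z up. Grip it across its diameter along the rack's y, near the rim, from above.
- hanger (a point): Middle of the underside of the tall tin's hanger, which rests on the rail: a steel strap 24 mm wide on the tin's +x side, its bridge 4 mm thick from x = 30 to 54 mm, underside 114 mm above the tin's origin. Its 4 mm lip goes down 22 mm behind the rail, so the tin must rise more than 22 mm before it can come off forwards (rack -x).
- short_tin: The short, narrow tin hanging on the rail beside the tall one: 42 mm in diameter, 65 mm high, on a hanger of the same shape, rim at the same height. Stays where it is. Origin at the centre of its underside.
- tin_a: Larger gold tin standing on the table in front of the case, 80 mm in diameter, 90 mm high. Stays. Origin at the centre of its underside.
- tin_b: Larger gold tin standing on the table behind the case, 80 mm in diameter, 90 mm high. Stays. Origin at the centre of its underside.
- glue: White glue bottle, 56 mm in diameter, 150 mm high, standing at the back. Stays. Origin at the centre of its underside.
- card_roll: Roll of cardboard strip, 64 mm in diameter, 45 mm high, standing on the rack's base board beneath the tins. Stays. Origin at the centre of its underside.
- brush: Paint brush, 190 mm long, lying on the table at the left front. Stays. Origin at the middle of its underside.
- ruler: Wooden ruler, 300 x 32 x 6 mm, lying on the table. Stays. Origin at the centre of its underside.

How it is judged:
On the way, in this order (a step that is already met when the one before it is completed fails the run):
1. the brake lever is pushed fully over to its on side (value of joint brake above 0.85 rad), for 0.2 s.
2. the key is wound fully to its stop (value of joint key above 5.95 rad), for 0.2 s.
3. the tall tin is lifted off the rail and clear of the rack (x of tall_tin in the frame of rack below -0.07 m and height (world z) of tall_tin above 0.09 m and contact force between tall_tin and rack below 0.1 N), for 0.1 s.
At the end, for the whole second after the job is handed in: Brake lever above 0.85 rad, key above 5.95 rad, the tall tin released, upright (within 0.1 rad) and at rest on the turntable plate, its axis within 25 mm of the plate's centre; the short tin and all other loose things within 40 mm of where they were (value of joint brake above 0.85 rad and value of joint key above 5.95 rad and horizontal distance between tall_tin and plat_mid below 0.025 m and z of tall_tin in the frame of plat_mid between -0.004 and 0.006 m and angle between tall_tin's own z axis and vertical below 0.1 rad and linear speed of tall_tin below 0.02 m/s and distance of each of short_tin, tin_a, tin_b, glue, card_roll, brush, ruler from where it was at the start of the episode below 0.04 m); the robot touches nothing.
It fails at once if the tall tin is dropped (it falls faster than 0.6 m/s while not held) (contact force between the fingers and tall_tin below 0.05 N and linear speed of tall_tin above 0.6 m/s).
It fails at once if the short tin or another loose thing is moved by more than 40 mm (distance of any of short_tin, tin_a, tin_b, glue, card_roll, brush, ruler from where it was at the start of the episode above 0.04 m).
It also fails if it takes over 72 s, if anything falls off the work surface, if the arm or the gripper's body presses on something with over 40 N, if the wrist force passes 120 N, or if a joint passes its speed limit or range.

### The arm

A 7-joint arm with a two-finger parallel gripper is mounted at the origin on the work surface. World frame = base frame: x ahead of the robot, y to its left, z up, the work surface at z = 0. Lengths are in m, angles in rad, forces in N, time in s.
With the tool pointing down it reaches from about 0.4 to 0.85 m from the base axis. Payload 10.4 kg.
Tool frame: the origin (TCP) lies at the very end of the fingers, on their centre line; the grasp point (between the pads) lies 19 mm behind it; z points along the fingers, y is the line along which they close (so a half turn about z gives the same grasp; the last joint's range is limited). The gripper opens to 87 mm and grips with 3 to 60 N. Pads are 19 mm wide; open, the fingers measure 117 mm over their backs; the gripper's body (75 mm by 190 mm) begins 51 mm behind the grasp point.
Start: joints at [-1.259, 0.332, -0.065, 1.46, 0.022, 1.35, -0.088], TCP at [0.205, 0.59, 0.223] pointing down, gripper open.
Joint ranges: [-2.6, 2.6], [-0.5, 2.12], [-1.47, 1.34], [0.16, 2.42], [-1.27, 4.41], [0.06, 2.06], [-2.6, 2.6]. Speed limits (rad/s): [2.22, 2.22, 2.79, 2.79, 3.14, 3.14, 3.14].

### API

Orientations are given as a unit quaternion [x, y, z, w].
In Python, from bench import status, camera, order gives the robot as it stands.
- The arm moves only by the tool jog_arm, never from a script. Its argument "plan" is a list of rows, each a list of 7 numbers: the turn, a rotation vector about the tool's x, y, z in rad, then the shift along the tool's x, y, z in mm, then the opening, from -1 (shut) to 1 (fully open). A call has 1 to 12 rows; each row is the pose to reach, as a shift and turn from the pose commanded when the call began, along the tool's axes at that moment; what a row does not reach only later rows make up. A row lasts 1/10 s, in which the tool goes at most 50 mm and 8.59 degrees, less where a joint would pass 70% of its speed; a pose out of reach is approached as far as the arm can. A call with a gripper value outside its range is refused whole. The fingers move at their own pace and stop on an object; "squeeze" is the grip in N (left out, the last holds). Time passes only in rows, so rows that repeat a pose let the fingers close. It gives the time, the measured TCP pose, the force, the opening and the grip force at its end, in the units of the state.
- status.read_state(): the state, without advancing time (a new reading comes with each control period).
- camera(name): name is "scene" or "top" or "wrist"; returns a dict with "image" (420x560x3 uint8, red, green, blue), "z_map" (420x560 float32, m along the optical axis (not along the pixel's ray), 0 where there is no reading), "fx", "fy", "cx", "cy" (pixels), "world_from_camera" (4x4, takes a point from camera to world coordinates); the wrist camera has in their place "mount" (4x4, takes a point from camera to tool coordinates, whose origin is the TCP and whose axes are the flange's). Camera axes: x right, y down, z forward; pixel columns grow to the right and rows downward; lengths in m; the calibration is good to about 2 mm. A picture is of the moment at which its call begins: read the wrist's pose just before it.
- order.close_job(): hands the job in; it is judged then, once.
The state is a dict: "time": time; "joint_positions": joint angles; "joint_vel": joint speeds; "joint_torque": joint torques, N m; "ee_pos": TCP position; "eef_rot": TCP orientation; "ft_force": force on the tool from outside, world axes, zero at the start; "torque": the same for the moment, N m; "width": finger opening in m; "grip_force": force on a finger pad.
Only numpy, scipy, OpenCV 4.12 (cv2) and the standard library are available. Lean on these libraries where they do the work, as an engineer would, in place of code of your own. Each camera call takes 0.05 s, during which the arm holds its last target. There are 200 camera calls.

## Working session

There is one attempt and no reset: what is moved stays moved. The work goes in short steps, Python scripts to look and compute and a tool call to move; the robot and the scene stay as the last step left them, time stands still between calls to the robot, and variables do not carry over. Pictures are saved under pics/ and viewed, at most 10 in all, crops included, and the job is handed in when it is done.

Besides the shell and the picture viewer there is one more tool, called as name([rows], argument=value, ...), one row to a line, values as JSON. jog_arm: Moves the arm, as the interface text tells. Its arguments: {"type":"object","properties":{"plan":{"type":"array"},"squeeze":{"type":"number"}},"required":["plan"]}

```bash
mkdir -p pics; ls; cat > h.py <<'E'
import numpy as np,cv2
from bench import status,camera,order
from scipy.spatial.transform import Rotation as R
def snap(n,f):
    s=status.read_state(); c=camera(n)
    if n=='wrist':
        T=np.eye(4);T[:3,:3]=R.from_quat(s['eef_rot']).as_matrix();T[:3,3]=s['ee_pos'];c['world_from_camera']=T@c['mount']
    cv2.imwrite('pics/'+f+'.png',c['image'][:,:,::-1]); np.save('pics/'+f+'.npy',c,allow_pickle=True); return c
def load(f): return np.load('pics/'+f+'.npy',allow_pickle=True).item()
def cloud(c):
    z=c['z_map'];v,u=np.mgrid[:z.shape[0],:z.shape[1]]
    p=np.stack([(u-c['cx'])/c['fx']*z,(v-c['cy'])/c['fy']*z,z,np.ones_like(z)],-1)
    return (p@np.array(c['world_from_camera']).T)[...,:3]
def ray(c,u,v,h):
    T=np.array(c['world_from_camera']);d=T[:3,:3]@[(u-c['cx'])/c['fx'],(v-c['cy'])/c['fy'],1];o=T[:3,3]
    return o+d*(h-o[2])/d[2]
E
python3 - <<'E'
from h import *
s=status.read_state();print({k:np.round(v,3).tolist() for k,v in s.items()})
for n in ['scene','top']:
    c=snap(n,n+'0');print(n,c['fx'],c['cx'],c['cy'],np.round(c['world_from_camera'],3).tolist())
a,b=[cv2.imread(f'pics/{n}0.png') for n in('scene','top')]
E
```

```text
pics
{'time': 0.0, 'joint_positions': [-1.259, 0.333, -0.065, 1.461, 0.022, 1.35, -0.088], 'joint_vel': [-0.001, -0.001, 0.002, 0.001, 0.0, 0.0, 0.002], 'joint_torque': [0.001, -62.327, 0.026, -38.988, -0.061, 0.04, 0.0], 'ee_pos': [0.205, 0.59, 0.222], 'eef_rot': [0.167, 0.986, -0.001, -0.0], 'ft_force': [-0.158, -0.158, 0.339], 'torque': [-0.023, -0.05, -0.044], 'grip_force': 0.0, 'width': 0.087}
scene 447.1670346875393 273.6888026837946 210.4806081300579 [[-0.675, 0.418, -0.608, 1.434], [0.738, 0.393, -0.549, 0.771], [0.009, -0.819, -0.573, 1.002], [0.0, 0.0, 0.0, 1.0]]
top 399.1092185108816 277.1922716816 205.48718252633026 [[-0.029, -0.988, 0.154, 0.369], [-1.0, 0.03, 0.003, 0.001], [-0.008, -0.153, -0.988, 1.312], [0.0, 0.0, 0.0, 1.0]]
```

View pics/scene0.png

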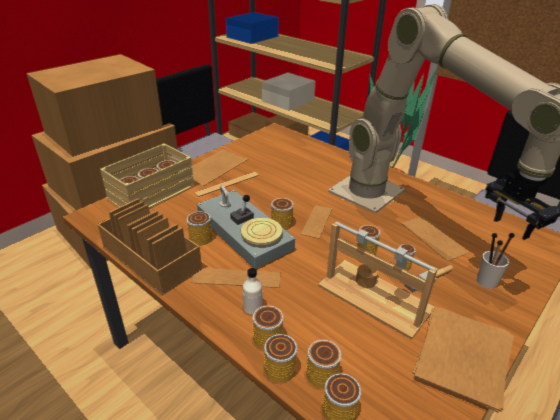

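View pics/top0.png

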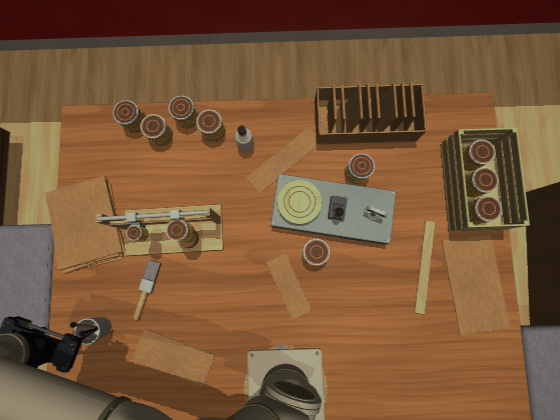

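The scene view shows the case (250,225) with plate (262,232), lever and key, and the rack on the right. In the top view: plate (300,201), lever ball (338,210), key (375,212), rack rail along (160,216), tall tin (177,229), short tin (134,232).

```bash
cat > m.py <<'E'
from h import *
def rect(P): 
    r=cv2.minAreaRect((P[:,:2]*1000).astype(np.float32)); return np.round(r[0],1),np.round(r[1],1),round(r[2],2)
for n in ['top0','scene0']:
    c=load(n);P=cloud(c);z=P[...,2];I=c['image'].astype(int);x,y=P[...,0],P[...,1]
    if n=='top0': M=lambda u0,u1,v0,v1:(np.mgrid[:420,:560][1]>=u0)&(np.mgrid[:420,:560][1]<=u1)&(np.mgrid[:420,:560][0]>=v0)&(np.mgrid[:420,:560][0]<=v1)
    if n=='top0':
        regions=dict(case=P[M(262,405,165,250)],rack=P[M(85,230,195,262)])
        b={k:(q.min(0),q.max(0)) for k,q in ((k,q[q[:,2]>0.02]) for k,q in regions.items())}
        print({k:np.round(v,3).tolist() for k,v in b.items()})
    def box(k): 
        lo,hi=b[k];return (x>lo[0]-.01)&(x<hi[0]+.01)&(y>lo[1]-.01)&(y<hi[1]+.01)
    C=box('case');K=box('rack')
    q=P[C&(z>.05)&(z<.07)];print(n,'casetop',rect(q),np.median(q[:,2]))
    yel=(I[...,0]-I[...,2]>40)&(I[...,0]>140)
    q=P[C&(z>.075)&(z<.095)&yel];print(' plate',rect(q),cv2.minEnclosingCircle((q[:,:2]*1000).astype(np.float32)),np.median(q[:,2]))
    q=P[C&(z>.098)];lab=None
    # clusters of high points in case
    m=(C&(z>.098)).astype(np.uint8);nl,L,st,ce=cv2.connectedComponentsWithStats(m)
    for i in range(1,nl):
        if st[i,4]>8:
            q=P[L==i];print(' high',st[i,4],np.round(ce[i]),rect(q),np.round(q.mean(0),3),'z',np.round([q[:,2].min(),q[:,2].max()],3))
    q=P[K&(z>.216)&(z<.24)];print(' rail',rect(q),np.round(np.percentile(q[:,2],[5,50,95]),3))
    q=P[K&(z>.195)&(z<.2165)]
    m=(K&(z>.200)&(z<.2165)).astype(np.uint8);nl,L,st,ce=cv2.connectedComponentsWithStats(m)
    for i in range(1,nl):
        if st[i,4]>25:
            q=P[L==i];print(' rim',st[i,4],np.round(ce[i]),rect(q),np.round(np.percentile(q[:,2],[5,50,95]),3))
E
python3 m.py
```

```text
{'case': [[0.369, -0.372, 0.02], [0.692, 0.027, 1.312]], 'rack': [[0.369, 0.001, 0.02], [0.623, 0.638, 1.312]]}
top0 casetop (array([ 538.4, -174.3]), array([298.6, 407.2]), 7.91) 0.0600094380431937
 plate (array([ 580.9, -122.3]), array([227.6, 376. ]), 59.97) ((546.9437255859375, -182.52320861816406), 188.85108947753906) 0.08441919329497627
 high 63 [339. 211.] (array([ 452.2, -100.8]), array([ 26.8, 261.1]), 45.33) [ 0.525 -0.175  0.163] z [0.098 1.312]
 high 112 [377. 211.] (array([ 464.5, -152. ]), array([ 50.5, 356.6]), 24.05) [ 0.526 -0.291  0.133] z [0.098 1.312]
 rail (array([500.4, 349.3]), array([ 70., 314.]), 2.05) [0.218 0.224 0.23 ]
 rim 392 [177. 229.] (array([481.1, 284. ]), array([60.4, 59.7]), 42.56) [0.207 0.211 0.214]
 rim 200 [134. 232.] (array([476.8, 404.3]), array([43.1, 40.6]), 24.37) [0.205 0.211 0.214]
scene0 casetop (array([ 551.1, -169. ]), array([281. , 409.6]), 7.44) 0.060116287949844915
 plate (array([ 580.6, -118.6]), array([228.1, 376.3]), 60.13) ((546.4055786132812, -179.71473693847656), 189.46072387695312) 0.08467527415412635
 high 68 [224. 192.] (array([ 531.8, -292.3]), array([63.5, 11.7]), 66.48) [ 0.535 -0.288  0.118] z [0.098 0.132]
 high 64 [245. 201.] (array([ 535.6, -172.8]), array([18.8, 25.1]), 40.52) [ 0.537 -0.174  0.132] z [0.099 0.158]
 rail (array([510.4, 350.6]), array([ 56.9, 314.7]), 2.38) [0.217 0.223 0.23 ]
 rim 174 [371. 231.] (array([478.2, 287.9]), array([59.9, 52.8]), 77.45) [0.208 0.212 0.214]
 rim 34 [335. 229.] (array([534.7, 206.3]), array([14.6, 25.6]), 53.12) [0.201 0.207 0.215]
 rim 35 [360. 240.] (array([528.3, 292. ]), array([19.2, 30. ]), 55.17) [0.201 0.209 0.216]
 rim 106 [408. 249.] (array([475.1, 408. ]), array([42.9, 33.2]), 64.61) [0.206 0.211 0.215]
 rim 39 [398. 258.] (array([522.3, 407.9]), array([22.9, 23.3]), 2.1) [0.204 0.21  0.216]
 rim 41 [431. 275.] (array([525.1, 505.3]), array([13.6, 23.9]), 46.76) [0.2   0.209 0.216]
```

```bash
cat > m2.py <<'E'
from h import *
def big(m,P):
    nl,L,st,ce=cv2.connectedComponentsWithStats(m.astype(np.uint8));i=1+np.argmax(st[1:,4]);return P[L==i]
f=lambda q:(q[:,:2]*1000).astype(np.float32)
for n in ['top0','scene0']:
    c=load(n);P=cloud(c);z=P[...,2];I=c['image'].astype(int);x,y=P[...,0],P[...,1];ok=c['z_map']>.1
    near=ok&(x>.4)&(x<.68)&(y>-.42)&(y<.03)
    q=big(near&(z>.054)&(z<.066),P);r=cv2.minAreaRect(f(q));print(n,'case',np.round(r[0],1),np.round(r[1],1),round(r[2],2))
    q=big(near&(z>.078)&(z<.092)&(y>-.17),P);print('plate',np.round(cv2.fitEllipse(cv2.convexHull(f(q))),1) if 0 else [np.round(t,1) for t in cv2.fitEllipse(cv2.convexHull(f(q)))],np.median(q[:,2]))
    m=near&(z>.098)&(z<.2);nl,L,st,ce=cv2.connectedComponentsWithStats(m.astype(np.uint8))
    for i in range(1,nl):
        if st[i,4]>8:
            q=P[L==i];r=cv2.minAreaRect(f(q));print('high',st[i,4],[np.round(t,2) for t in r],'z',np.round([q[:,2].min(),q[:,2].max()],3));ln=cv2.fitLine(f(q),cv2.DIST_L2,0,.01,.01).ravel();print('  line',ln.round(3))
    q=P[ok&(z>.2215)&(z<.2275)&(x>.45)&(x<.56)&(y>.18)&(y<.53)]
    ln=cv2.fitLine(f(q),cv2.DIST_HUBER,0,.01,.01).ravel();print('rail',ln.round(3),q[:,1].min(),q[:,1].max())
E
python3 m2.py
```

```text
top0 case [ 550.7 -173.2] [380.5 170.8] 79.5
plate [array([570.5, -64.7]), array([137.6, 138.6]), np.float64(77.4)] 0.08418046986267347
high 62 [array([ 533.39, -177.92]), array([23.4 , 33.86]), np.float64(84.85)] z [0.098 0.155]
  line [ 9.46000e-01 -3.23000e-01  5.27774e+02 -1.77535e+02]
high 111 [array([ 527.2 , -294.04]), array([61.41, 13.63]), np.float64(65.46)] z [0.098 0.133]
  line [ 4.23000e-01  9.06000e-01  5.27055e+02 -2.93521e+02]
rail [ 3.20000e-02 -9.99000e-01  5.21879e+02  3.51300e+02] 0.19561364810527307 0.5053590331130344
scene0 case [ 553.9 -171. ] [385.9 175.4] 80.02
plate [array([572.8, -63. ]), array([138.1, 145.6]), np.float64(138.4)] 0.08434566131543886
high 68 [array([ 531.76, -292.28]), array([63.48, 11.73]), np.float64(66.48)] z [0.098 0.132]
  line [ 3.56000e-01  9.34000e-01  5.34842e+02 -2.87834e+02]
high 64 [array([ 535.62, -172.82]), array([18.76, 25.08]), np.float64(40.52)] z [0.099 0.158]
  line [ 8.52000e-01 -5.24000e-01  5.36794e+02 -1.73824e+02]
rail [ 3.40000e-02 -9.99000e-01  5.24878e+02  3.68144e+02] 0.19517408586019847 0.5088985647205372
```

```bash
cat > d.py <<'E'
import sys,numpy as np
from bench import status
from scipy.spatial.transform import Rotation as R
def d(*a):
    s=status.read_state();M=R.from_quat(s['eef_rot']).as_matrix();psi=np.degrees(np.arctan2(M[1,1],M[0,1]))
    sh=M.T@(np.array(a[:3])-np.array(s['ee_pos'])*1000)
    t=-np.radians((a[3]-psi+180)%360-180)
    # target tool-down attitude, psi about world z
    p=np.radians(a[3]);T=np.array([[-np.sin(p),np.cos(p),0],[np.cos(p),np.sin(p),0],[0,0,-1]]).T
    print('psi',psi.round(1),'rotvec',R.from_matrix(M.T@T).as_rotvec().round(3),'shift',sh.round(1),'ee',np.round(s['ee_pos'],4),'j',np.round(s['joint_positions'],2),'F',np.round(s['ft_force'],1),'w',np.round(s['width'],4),'g',np.round(s['grip_force'],1))
if __name__=='__main__':
    a=list(map(float,sys.argv[1:]))
    for i in range(0,len(a),4): d(*a[i:i+4])
E
python3 d.py 380 200 260 30  483 -170 240 -10.5
```

```text
psi 70.8 rotvec [-0.001  0.001  0.712] shift [-293.2 -311.   -37.7] ee [0.2052 0.59   0.2218] j [-1.26  0.33 -0.06  1.46  0.02  1.35 -0.09] F [-0.  -0.2  0.3] w 0.0869 g 0.0
psi 70.8 rotvec [-1.000e-03  1.000e-03  1.419e+00] shift [-512.  -626.6  -17.3] ee [0.2052 0.59   0.2218] j [-1.26  0.33 -0.06  1.46  0.02  1.35 -0.09] F [-0.  -0.2  0.3] w 0.0869 g 0.0
```

jog_arm([
  [0, 0, 0, 0, 0, -40, -1],
  [0, 0, 0.712, -293, -311, -40, -1],
  [0, 0, 0.712, -293, -311, -40, -1],
  [0, 0, 0.712, -293, -311, -40, -1],
  [0, 0, 0.712, -293, -311, -40, -1],
  [0, 0, 0.712, -293, -311, -40, -1],
  [0, 0, 0.712, -293, -311, -40, -1],
  [0, 0, 0.712, -293, -311, -40, -1],
  [0, 0, 0.712, -293, -311, -40, -1],
  [0, 0, 1.419, -512, -627, -17, -1],
  [0, 0, 1.419, -512, -627, -17, -1],
  [0, 0, 1.419, -512, -627, -17, -1],
], squeeze=40)

```text
time: 1.3
ee_pos: [0.4103, 0.0792, 0.254]
eef_rot: [0.683, 0.731, 0.0, -0.0]
ft_force: [2.0, 0.9, 0.0]
width: 0.0028
grip_force: 0.0
```

```bash
python3 d.py 483 -170 240 -10.5 483 -170 122 -10.5
```

```text
psi 3.9 rotvec [ 0.    -0.001  0.251] shift [-253.6   55.6   13.8] ee [0.4103 0.0792 0.254 ] j [-0.77 -0.19  0.42  1.93  0.08  1.38 -0.31] F [2.  0.9 0. ] w 0.0028 g 0.0
psi 3.9 rotvec [ 0.    -0.001  0.251] shift [-253.7   55.6  131.8] ee [0.4103 0.0792 0.254 ] j [-0.77 -0.19  0.42  1.93  0.08  1.38 -0.31] F [2.  0.9 0. ] w 0.0028 g 0.0
```

jog_arm([
  [0, 0, 0.251, -254, 56, 14, -1],
  [0, 0, 0.251, -254, 56, 14, -1],
  [0, 0, 0.251, -254, 56, 14, -1],
  [0, 0, 0.251, -254, 56, 14, -1],
  [0, 0, 0.251, -254, 56, 14, -1],
  [0, 0, 0.251, -254, 56, 14, -1],
  [0, 0, 0.251, -254, 56, 14, -1],
])

```text
time: 2.0
ee_pos: [0.4845, -0.17, 0.2397]
eef_rot: [0.768, 0.64, -0.001, 0.0]
ft_force: [0.4, 0.8, 0.3]
width: 0.0006
grip_force: 0.0
```

```bash
python3 d.py 483 -170 122 -10.5; python3 - <<'E'
from h import *
snap('wrist','w1')
E
```

```text
psi -10.4 rotvec [-0.001  0.001  0.002] shift [-1.000e-01 -1.400e+00  1.177e+02] ee [ 0.4845 -0.17    0.2397] j [-0.51  0.07  0.8   1.76 -0.05  1.33  0.12] F [0.4 0.8 0.3] w 0.0006 g 0.0
```

View pics/w1.png

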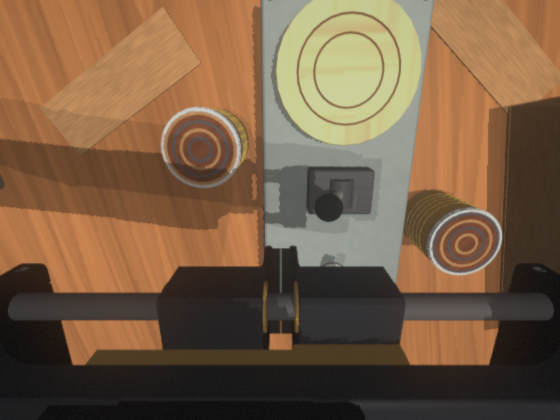

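Wrist view: lever ball at (329,207), plate (349,70), key top just peeking at (331,265), fingers at (281,260).

```bash
python3 - <<'E'
from h import *
c=load('w1');P=cloud(c)
print('ball',ray(c,329,207,.14).round(4),P[207,329].round(4),'plate',ray(c,349,70,.084).round(4),P[70,349].round(4))
z=P[...,2];f=lambda q:(q[:,:2]*1000).astype(np.float32)
m=(z>.079)&(z<.09)&(c['image'][...,0]>150);nl,L,st,ce=cv2.connectedComponentsWithStats(m.astype(np.uint8));i=1+np.argmax(st[1:,4]);print(cv2.fitEllipse(cv2.convexHull(f(P[L==i]))))
m=(z>.125)&(z<.16);nl,L,st,ce=cv2.connectedComponentsWithStats(m.astype(np.uint8))
for i in range(1,nl):
    if st[i,4]>30:q=P[L==i];print(ce[i],st[i,4],cv2.minEnclosingCircle(f(q)),q[:,2].max())
E
```

```text
ball [ 0.5299 -0.1732  0.14  ] [ 0.5289 -0.1701  0.1493] plate [ 0.573  -0.0587  0.084 ] [ 0.5729 -0.0588  0.0846]
((572.02099609375, -60.49317169189453), (137.0631103515625, 139.41766357421875), 81.7188491821289)
[328.50316456 207.51265823] 632 ((529.1215209960938, -173.36427307128906), 12.836143493652344) 0.15264032346157405
```

jog_arm([
  [0, 0, 0, 0, -1, 118, -1],
  [0, 0, 0, 0, -1, 118, -1],
  [0, 0, 0, 0, -1, 118, -1],
  [0, 0, 0, 0, -1, 118, -1],
])

```text
time: 2.45
ee_pos: [0.4821, -0.1654, 0.1196]
eef_rot: [0.766, 0.643, -0.002, -0.002]
ft_force: [0.2, 0.1, 1.0]
width: 0.0005
grip_force: 0.0
```

```bash
python3 d.py 483 -170 122 -10.5  550 -182.5 122 -10.5
```

```text
psi -10.0 rotvec [-0.005 -0.     0.008] shift [-4.4  1.7 -2.4] ee [ 0.4821 -0.1654  0.1196] j [-0.47  0.2   0.79  1.92 -0.16  1.09  0.21] F [0.2 0.1 1. ] w 0.0005 g 0.0
psi -10.0 rotvec [-0.005 -0.     0.008] shift [-5.  69.9 -2.7] ee [ 0.4821 -0.1654  0.1196] j [-0.47  0.2   0.79  1.92 -0.16  1.09  0.21] F [0.2 0.1 1. ] w 0.0005 g 0.0
```

jog_arm([
  [0, 0, 0, -2, 25, -2, -1],
  [0, 0, 0, -2, 40, -2, -1],
  [0, 0, 0, -3, 55, -2, -1],
  [0, 0, 0, -4, 65, -2, -1],
  [0, 0, 0, -4, 72, -2, -1],
  [0, 0, 0, -4, 72, -2, -1],
  [0, 0, 0, -4, 72, -2, -1],
])

```text
time: 3.15
ee_pos: [0.5542, -0.1843, 0.1245]
eef_rot: [0.767, 0.642, 0.0, 0.0]
ft_force: [0.6, -0.1, -0.9]
width: 0.0005
grip_force: 0.0
```

```bash
python3 d.py 550 -180 122 -10.5; python3 - <<'E'
from h import *
for n in('top','scene'):
    c=snap(n,n+'1');P=cloud(c);z=P[...,2]
    print(n,[P[v,u].round(3).tolist() for u,v in ([(340,205)] if n=='top' else [(243,200)])])
a=cv2.imread('pics/scene1.png')[150:260,170:310];cv2.imwrite('pics/s1c.png',cv2.resize(a,None,fx=5,fy=5))
E
```

```text
psi -10.2 rotvec [ 0.001 -0.     0.006] shift [ 3.5 -4.9  2.5] ee [ 0.5542 -0.1843  0.1245] j [-0.37  0.39  0.76  1.73 -0.29  1.14  0.3 ] F [ 0.6 -0.1 -0.9] w 0.0005 g 0.0
top [[0.483, -0.117, 0.559]]
scene [[0.465, -0.26, 0.061]]
```

View pics/s1c.png

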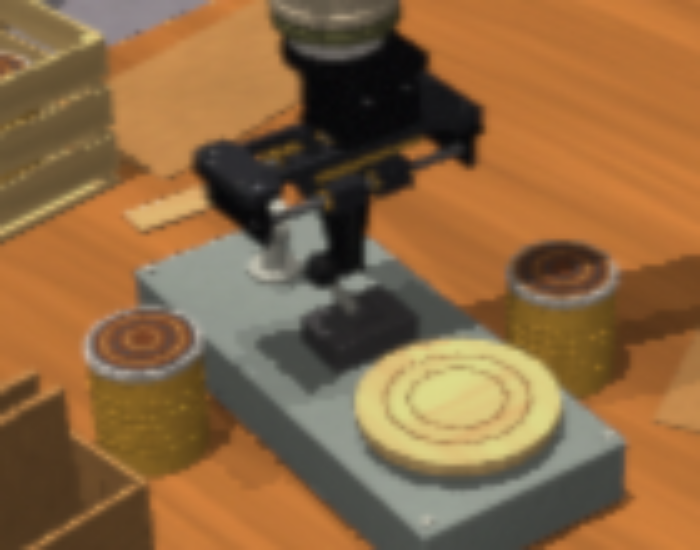

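The lever ball (320,270) has been pushed by the finger and leans to the far side; force is still low, so push until the stop shows.

jog_arm([
  [0, 0, 0, 0, 4, 0, -1],
  [0, 0, 0, 0, 8, 0, -1],
  [0, 0, 0, 0, 8, 0, -1],
  [0, 0, 0, 0, 8, 0, -1],
])

```text
time: 3.65
ee_pos: [0.5556, -0.185, 0.1232]
eef_rot: [0.767, 0.641, -0.003, -0.006]
ft_force: [-31.3, 8.2, 18.9]
width: 0.0008
grip_force: 16.4
```

jog_arm([
  [0, 0, 0, 0, -20, 0, -1],
  [0, 0, 0, 0, -45, -20, -1],
  [0, 0, 0, 0, -45, -70, -1],
  [0, 0, 0, 0, -45, -115, 0],
  [0, 0, 0, 0, -45, -115, 1],
  [0, 0, 0, 0, -45, -115, 1],
])

```text
time: 4.25
ee_pos: [0.5182, -0.1778, 0.2401]
eef_rot: [0.767, 0.642, 0.001, 0.001]
ft_force: [0.6, 0.4, -0.1]
width: 0.0167
grip_force: 0.0
```

```bash
python3 d.py 505 -290 235 -24.5; python3 - <<'E'
from h import *
f=lambda q:(q[:,:2]*1000).astype(np.float32)
c=snap('scene','scene2');P=cloud(c);z=P[...,2];near=(c['z_map']>.1)&(P[...,0]>.5)&(P[...,0]<.62)&(P[...,1]>-.22)&(P[...,1]<-.15)
m=near&(z>.115)&(z<.165)
q=P[m];print(len(q),q.mean(0).round(4),q.max(0).round(4),q.min(0).round(4))
E
```

```text
psi -10.1 rotvec [ 0.002 -0.001  0.251] shift [-112.8    6.7    5. ] ee [ 0.5182 -0.1778  0.2401] j [-0.48  0.18  0.82  1.68 -0.13  1.34  0.19] F [ 0.6  0.4 -0.1] w 0.0167 g 0.0
51 [ 0.5804 -0.1818  0.137 ] [ 0.5929 -0.1726  0.1512] [ 0.5659 -0.196   0.1154]
```

jog_arm([
  [0, 0, 0.251, -195, -10, 5, 1],
  [0, 0, 0.251, -195, -10, 5, 1],
  [0, 0, 0.251, -195, -10, 5, 1],
  [0, 0, 0.251, -195, -10, 5, 1],
  [0, 0, 0.251, -195, -10, 5, 1],
  [0, 0, 0.251, -195, -10, 5, 1],
  [0, 0, 0.251, -195, -10, 5, 1],
])

```text
time: 5.0
ee_pos: [0.4739, -0.3666, 0.2331]
eef_rot: [0.841, 0.541, -0.0, -0.001]
ft_force: [0.9, -0.0, -0.1]
width: 0.0764
grip_force: 0.0
```

```bash
python3 - <<'E'
from h import *
f=lambda q:(q[:,:2]*1000).astype(np.float32)
c=snap('wrist','w2');P=cloud(c);z=P[...,2];near=(c['z_map']>.1)&(P[...,0]>.47)&(P[...,0]<.59)&(P[...,1]>-.36)&(P[...,1]<-.22)
for lo in (.1,.115,.122):
    q=P[near&(z>lo)&(z<.14)];r=cv2.minAreaRect(f(q));print(lo,len(q),r,q[:,2].max())
z2=(c['z_map']>.1)&(z>.079)&(z<.09)&(P[...,1]>-.16)
q=P[z2];print('plate',len(q),q.mean(0),f(q).min(0),f(q).max(0))
E
python3 d.py 529.5 -293 180 -24.5
```

```text
0.1 1074 ((529.2824096679688, -290.6647644042969), (62.628578186035156, 15.465743064880371), 68.39801025390625) 0.1317165670859804
0.115 993 ((529.457763671875, -290.56951904296875), (62.35643768310547, 10.388459205627441), 65.43048095703125) 0.1317165670859804
0.122 905 ((529.3457641601562, -291.1644287109375), (58.94770050048828, 10.106746673583984), 65.4520263671875) 0.1317165670859804
plate 277 [ 0.40627431 -0.14204192  0.08612769] [ 380.44144 -146.53517] [ 425.9022 -125.7652]
psi -24.4 rotvec [-0.001 -0.001  0.002] shift [89.6 20.1 53.4] ee [ 0.4742 -0.3663  0.2334] j [-0.13  0.36  0.92  1.56 -0.29  1.37  0.39] F [-0.2  0.5  0.1] w 0.0805 g 0.0
```

View pics/w2.png

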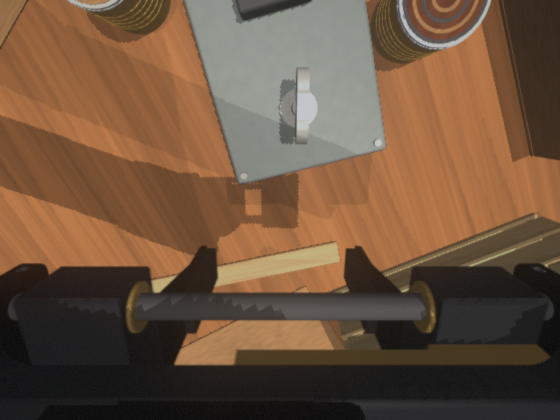

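Key at pixel (303,105), plate edge-on and aligned with the tool: centre (529.4, -291.5), wings at 65.4°, as expected.

jog_arm([
  [0, 0, 0, 45, 10, 25, 1],
  [0, 0, 0, 91, 20, 45, 1],
  [0, 0, 0, 91, 20, 45, 1],
  [0, 0, 0, 91, 20, 45, 1],
  [0, 0, 0, 91, 20, 90, 1],
  [0, 0, 0, 91, 20, 90, 1],
  [0, 0, 0, 91, 20, 90, 1],
])

```text
time: 5.75
ee_pos: [0.5288, -0.2939, 0.1449]
eef_rot: [0.841, 0.54, -0.0, -0.0]
ft_force: [0.0, -0.3, 0.9]
width: 0.087
grip_force: 0.0
```

```bash
python3 d.py 529.4 -291.6 97 -24.5
```

```text
psi -24.6 rotvec [-0.001  0.    -0.001] shift [ 2.4 -0.4 47.9] ee [ 0.5288 -0.2939  0.1449] j [-0.23  0.45  0.86  1.65 -0.36  1.21  0.28] F [ 0.  -0.3  0.9] w 0.087 g 0.0
```

jog_arm([
  [0, 0, 0, 2, 0, 40, 1],
  [0, 0, 0, 2, 0, 47, 1],
  [0, 0, 0, 2, 0, 47, 1],
  [0, 0, 0, 2, 0, 47, -1],
  [0, 0, 0, 2, 0, 47, -1],
  [0, 0, 0, 2, 0, 47, -1],
  [0, 0, 0, 2, 0, 47, -1],
  [0, 0, 0, 2, 0, 47, -1],
  [0, 0, 0, 2, 0, 47, -1],
  [0, 0, 0, 2, 0, 47, -1],
], squeeze=40)

```text
time: 6.75
ee_pos: [0.5303, -0.2916, 0.0971]
eef_rot: [0.841, 0.541, 0.0, -0.0]
ft_force: [0.3, 0.2, 0.4]
width: 0.0391
grip_force: 0.0
```

```bash
python3 d.py 529.4 -291.6 97 -24.5
```

```text
psi -24.5 rotvec [-0. -0. -0.] shift [-0.3 -0.8  0.1] ee [ 0.5303 -0.2916  0.0971] j [-0.21  0.5   0.83  1.7  -0.4   1.12  0.3 ] F [0.3 0.2 0.4] w 0.0391 g 0.0
```

jog_arm([
  [0, 0, 0, 0, 0, 0, -1],
  [0, 0, 0, 0, 0, 0, -1],
  [0, 0, 0, 0, 0, 0, -1],
  [0, 0, 0, 0, 0, 0, -1],
  [0, 0, 0, 0, 0, 0, -1],
  [0, 0, 0, 0, 0, 0, -1],
  [0, 0, 0, 0, 0, 0, -1],
  [0, 0, 0.14, 0, 0, 0, -1],
  [0, 0, 0.28, 0, 0, 0, -1],
])

```text
time: 7.65
ee_pos: [0.529, -0.2911, 0.0969]
eef_rot: [0.91, 0.416, -0.001, -0.001]
ft_force: [-5.9, 2.7, 3.1]
width: 0.0139
grip_force: 40.0
```

```bash
python3 d.py 529.4 -291.6 97 -144.5;python3 -c "
from bench import status;print(status.read_state()['torque'])"
```

```text
psi -40.9 rotvec [-0.002  0.003  1.808] shift [-0.1  0.7 -0.1] ee [ 0.529  -0.2911  0.0969] j [-0.25  0.52  0.89  1.7  -0.44  1.14  0.05] F [-5.9  2.7  3.1] w 0.0139 g 40.0
[0.5303368  1.46229665 0.05265505]
```

jog_arm([
  [0, 0, 0, 0, 0, 0, -1],
  [0, 0, 0, 0, 0, 0, -1],
  [0, 0, 0.14, 0, 0, 0, -1],
  [0, 0, 0.28, 0, 0, 0, -1],
  [0, 0, 0.42, 0, 0, 0, -1],
  [0, 0, 0.56, 0, 0, 0, -1],
  [0, 0, 0.56, 0, 0, 0, -1],
  [0, 0, 0.56, 0, 0, 0, -1],
], squeeze=60)

```text
time: 8.45
ee_pos: [0.5295, -0.2918, 0.0969]
eef_rot: [0.988, 0.153, -0.001, -0.0]
ft_force: [-4.8, 1.0, 2.3]
width: 0.0132
grip_force: 60.0
```

```bash
python3 d.py 529.4 -291.6 97 -144.5;python3 - <<'E'
from h import *
f=lambda q:(q[:,:2]*1000).astype(np.float32)
c=snap('scene','s3')
a=cv2.imread('pics/s3.png')[150:240,170:290];cv2.imwrite('pics/s3c.png',cv2.resize(a,None,fx=6,fy=6))
E
```

```text
psi -72.4 rotvec [0.    0.002 1.258] shift [-0.  -0.2 -0.1] ee [ 0.5295 -0.2918  0.0969] j [-0.32  0.58  1.01  1.7  -0.53  1.16 -0.43] F [-4.8  1.   2.3] w 0.0132 g 60.0
```

View pics/s3c.png

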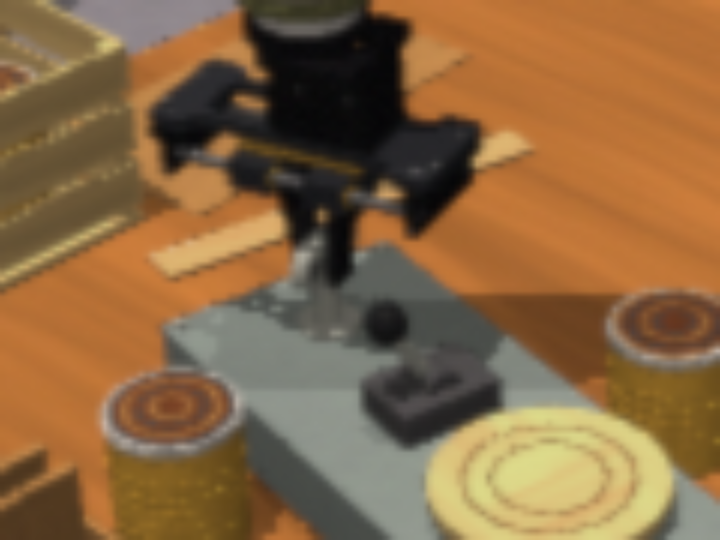

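The key wing (310,255) sits between the fingers and turns with them; the lever leans far over. Continue the turn.

jog_arm([
  [0, 0, 0.14, 0, 0, 0, -1],
  [0, 0, 0.28, 0, 0, 0, -1],
  [0, 0, 0.42, 0, 0, 0, -1],
  [0, 0, 0.56, 0, 0, 0, -1],
  [0, 0, 0.7, 0, 0, 0, -1],
  [0, 0, 0.84, 0, 0, 0, -1],
  [0, 0, 0.98, 0, 0, 0, -1],
  [0, 0, 1.12, 0, 0, 0, -1],
  [0, 0, 1.26, 0, 0, 0, -1],
  [0, 0, 1.26, 0, 0, 0, -1],
  [0, 0, 1.26, 0, 0, 0, -1],
])

```text
time: 9.6
ee_pos: [0.5288, -0.2935, 0.097]
eef_rot: [0.888, -0.46, -0.0, 0.001]
ft_force: [-5.4, -5.7, -0.0]
width: 0.0135
grip_force: 60.0
```

```bash
python3 d.py 529.4 -291.6 97 -160
```

```text
psi -144.7 rotvec [ 0.003 -0.001  0.266] shift [-1.2 -1.6 -0. ] ee [ 0.5288 -0.2935  0.097 ] j [-0.44  0.75  1.26  1.71 -0.75  1.26 -1.53] F [-5.4 -5.7 -0. ] w 0.0135 g 60.0
```

jog_arm([
  [0, 0, 0, 0, 0, 0, 1],
  [0, 0, 0, 0, 0, 0, 1],
  [0, 0, 0, 0, 0, 0, 1],
  [0, 0, 0, -1, -2, -45, 1],
  [0, 0, -0.14, -1, -2, -45, 1],
  [0, 0, -0.29, -1, -2, -45, 1],
  [0, 0, -0.44, -1, -2, -45, 1],
  [0, 0, -0.59, -1, -2, -45, 1],
  [0, 0, -0.73, -1, -2, -45, 1],
  [0, 0, -0.88, -1, -2, -45, 1],
  [0, 0, -1.03, -1, -2, -45, 1],
  [0, 0, -1.17, -1, -2, -45, 1],
])

```text
time: 10.8
ee_pos: [0.532, -0.2893, 0.1424]
eef_rot: [0.994, 0.11, 0.001, -0.0]
ft_force: [-0.6, -0.2, 0.6]
width: 0.0865
grip_force: 0.0
```

```bash
python3 d.py 529.4 -291.6 142 35.5
```

```text
psi -77.3 rotvec [ 1.000e-03 -1.000e-03 -1.969e+00] shift [-3.   1.7  0.4] ee [ 0.532  -0.2893  0.1424] j [-0.35  0.52  1.04  1.66 -0.48  1.23 -0.56] F [-0.6 -0.2  0.6] w 0.0865 g 0.0
```

jog_arm([
  [0, 0, -1.969, -3, 2, 0, 1],
  [0, 0, -1.969, -3, 2, 0, 1],
  [0, 0, -1.969, -3, 2, 0, 1],
  [0, 0, -1.969, -3, 2, 0, 1],
  [0, 0, -1.969, -3, 2, 0, 1],
  [0, 0, -1.969, -3, 2, 0, 1],
  [0, 0, -1.969, -3, 2, 0, 1],
  [0, 0, -1.969, -3, 2, 0, 1],
  [0, 0, -1.969, -3, 2, 0, 1],
  [0, 0, -1.969, -3, 2, 0, 1],
  [0, 0, -1.969, -3, 2, 0, 1],
  [0, 0, -1.969, -3, 2, 0, 1],
])

```text
time: 12.0
ee_pos: [0.5294, -0.2919, 0.1424]
eef_rot: [0.531, 0.847, 0.0, 0.0]
ft_force: [-0.5, 0.1, 0.0]
width: 0.0866
grip_force: 0.0
```

```bash
python3 d.py 529.4 -291.6 142 35.5; cat > key.py <<'E'
from h import *
f=lambda q:(q[:,:2]*1000).astype(np.float32)
c=snap('scene','sk');P=cloud(c);z=P[...,2];near=(c['z_map']>.1)&(P[...,0]>.48)&(P[...,0]<.58)&(P[...,1]>-.34)&(P[...,1]<-.24)
for lo in(.1,.115):
    q=P[near&(z>lo)&(z<.134)];print(len(q),cv2.minAreaRect(f(q)),cv2.fitLine(f(q),cv2.DIST_HUBER,0,.01,.01).ravel().round(3))
E
python3 key.py
```

```text
psi 25.8 rotvec [ 0.001  0.    -0.169] shift [0.3 0.2 0.4] ee [ 0.5294 -0.2919  0.1424] j [-0.09  0.39  0.66  1.65 -0.26  1.19  1.08] F [-0.5  0.1  0. ] w 0.0866 g 0.0
103 ((531.548828125, -291.82916259765625), (20.799362182617188, 62.99560546875), 38.01133346557617) [   0.615   -0.789  529.052 -288.166]
49 ((524.2731323242188, -283.1114807128906), (20.071456909179688, 40.297325134277344), 38.01133346557617) [   0.599   -0.801  526.113 -285.088]
```

jog_arm([
  [0, 0, -0.15, 0, 0, 0, 1],
  [0, 0, -0.15, 0, 0, 0, 1],
  [0, 0, -0.15, 0, 0, 30, 1],
  [0, 0, -0.15, 0, 0, 45, 1],
  [0, 0, -0.15, 0, 0, 45, -1],
  [0, 0, -0.15, 0, 0, 45, -1],
  [0, 0, -0.15, 0, 0, 45, -1],
  [0, 0, -0.15, 0, 0, 45, -1],
  [0, 0, -0.15, 0, 0, 45, -1],
  [0, 0, -0.15, 0, 0, 45, -1],
  [0, 0, -0.15, 0, 0, 45, -1],
  [0, 0, -0.15, 0, 0, 45, -1],
])

```text
time: 13.25
ee_pos: [0.5289, -0.2922, 0.0972]
eef_rot: [0.47, 0.883, 0.0, 0.0]
ft_force: [-0.1, -0.0, -0.5]
width: 0.031
grip_force: 0.0
```

jog_arm([
  [0, 0, 0, 0, 0, 0, -1],
  [0, 0, 0, 0, 0, 0, -1],
  [0, 0, 0, 0, 0, 0, -1],
  [0, 0, 0, 0, 0, 0, -1],
  [0, 0, 0, 0, 0, 0, -1],
  [0, 0, 0, 0, 0, 0, -1],
  [0, 0, 0, 0, 0, 0, -1],
])

```text
time: 13.95
ee_pos: [0.5282, -0.2927, 0.0971]
eef_rot: [0.47, 0.882, -0.0, -0.0]
ft_force: [-5.4, -2.5, 2.1]
width: 0.0136
grip_force: 60.0
```

```bash
python3 d.py 529.4 -291.6 97 -60
```

```text
psi 33.9 rotvec [-1.000e-03  0.000e+00  1.639e+00] shift [0.2 1.6 0.1] ee [ 0.5282 -0.2927  0.0971] j [-0.06  0.43  0.61  1.69 -0.28  1.1   1.23] F [-5.4 -2.5  2.1] w 0.0136 g 60.0
```

jog_arm([
  [0, 0, 0.14, 0, 0, 0, -1],
  [0, 0, 0.28, 0, 0, 0, -1],
  [0, 0, 0.42, 0, 0, 0, -1],
  [0, 0, 0.56, 0, 0, 0, -1],
  [0, 0, 0.7, 0, 0, 0, -1],
  [0, 0, 0.84, 0, 0, 0, -1],
  [0, 0, 0.98, 0, 0, 0, -1],
  [0, 0, 1.12, 0, 0, 0, -1],
  [0, 0, 1.26, 0, 0, 0, -1],
  [0, 0, 1.4, 0, 0, 0, -1],
  [0, 0, 1.54, 0, 0, 0, -1],
  [0, 0, 1.68, 0, 0, 0, -1],
])

```text
time: 15.15
ee_pos: [0.5275, -0.2925, 0.0971]
eef_rot: [0.972, 0.236, -0.001, -0.0]
ft_force: [-9.5, -0.4, 4.2]
width: 0.0134
grip_force: 60.0
```

```bash
python3 d.py 529.4 -291.6 97 -143.5
```

```text
psi -62.7 rotvec [0.    0.002 1.41 ] shift [2.1 0.  0.1] ee [ 0.5275 -0.2925  0.0971] j [-0.3   0.55  0.97  1.71 -0.49  1.15 -0.28] F [-9.5 -0.4  4.2] w 0.0134 g 60.0
```

jog_arm([
  [0, 0, 0.14, -1, 0, 0, -1],
  [0, 0, 0.28, -2, 0, 0, -1],
  [0, 0, 0.42, -2, 0, 0, -1],
  [0, 0, 0.56, -2, 0, 0, -1],
  [0, 0, 0.7, -2, 0, 0, -1],
  [0, 0, 0.84, -2, 0, 0, -1],
  [0, 0, 0.98, -2, 0, 0, -1],
  [0, 0, 1.12, -2, 0, 0, -1],
  [0, 0, 1.26, -2, 0, 0, -1],
  [0, 0, 1.4, -2, 0, 0, -1],
  [0, 0, 1.4, -2, 0, 0, -1],
  [0, 0, 1.4, -2, 0, 0, -1],
])

```text
time: 16.35
ee_pos: [0.5275, -0.2919, 0.097]
eef_rot: [0.897, -0.442, -0.001, -0.001]
ft_force: [-3.8, 5.1, 6.1]
width: 0.0138
grip_force: 60.0
```

```bash
python3 d.py 529.4 -291.6 97 -143.5
```

```text
psi -142.5 rotvec [-0.001  0.002  0.018] shift [ 0.9 -1.7  0. ] ee [ 0.5275 -0.2919  0.097 ] j [-0.44  0.74  1.25  1.71 -0.75  1.25 -1.5 ] F [-3.8  5.1  6.1] w 0.0138 g 60.0
```

jog_arm([
  [0, 0, 0, 0, 0, 0, 1],
  [0, 0, 0, 0, 0, 0, 1],
  [0, 0, 0, 0, 0, 0, 1],
  [0, 0, 0, 0, 0, -45, 1],
  [0, 0, -0.14, 0, 0, -45, 1],
  [0, 0, -0.29, 0, 0, -45, 1],
  [0, 0, -0.44, 0, 0, -45, 1],
  [0, 0, -0.59, 0, 0, -45, 1],
  [0, 0, -0.73, 0, 0, -45, 1],
  [0, 0, -0.88, 0, 0, -45, 1],
  [0, 0, -1.03, 0, 0, -45, 1],
  [0, 0, -1.17, 0, 0, -45, 1],
])

```text
time: 17.55
ee_pos: [0.5274, -0.2931, 0.1422]
eef_rot: [0.992, 0.129, 0.0, 0.0]
ft_force: [0.2, 0.6, 0.1]
width: 0.0866
grip_force: 0.0
```

```bash
python3 d.py 528.2 -291.6 142 37
```

```text
psi -75.2 rotvec [ 1.000e-03 -0.000e+00 -1.957e+00] shift [ 1.2 -1.2  0.2] ee [ 0.5274 -0.2931  0.1422] j [-0.34  0.52  1.03  1.67 -0.47  1.23 -0.52] F [0.2 0.6 0.1] w 0.0866 g 0.0
```

jog_arm([
  [0, 0, -1.957, 1, -1, 0, 1],
  [0, 0, -1.957, 1, -1, 0, 1],
  [0, 0, -1.957, 1, -1, 0, 1],
  [0, 0, -1.957, 1, -1, 0, 1],
  [0, 0, -1.957, 1, -1, 0, 1],
  [0, 0, -1.957, 1, -1, 0, 1],
  [0, 0, -1.957, 1, -1, 0, 1],
  [0, 0, -1.957, 1, -1, 0, 1],
  [0, 0, -1.957, 1, -1, 0, 1],
  [0, 0, -1.957, 1, -1, 0, 1],
  [0, 0, -1.957, 1, -1, 0, 1],
  [0, 0, -1.957, 1, -1, 0, 1],
])

```text
time: 18.75
ee_pos: [0.528, -0.292, 0.1422]
eef_rot: [0.515, 0.857, 0.0, 0.0]
ft_force: [0.6, -0.7, 0.2]
width: 0.0869
grip_force: 0.0
```

```bash
python3 d.py 528.2 -291.6 142 37; python3 key.py
```

```text
psi 28.0 rotvec [ 0.001  0.    -0.158] shift [0.3 0.3 0.2] ee [ 0.528  -0.292   0.1422] j [-0.09  0.39  0.65  1.65 -0.25  1.18  1.11] F [ 0.6 -0.7  0.2] w 0.0869 g 0.0
96 ((531.404541015625, -292.1528625488281), (18.957334518432617, 63.029052734375), 42.11478805541992) [   0.637   -0.771  528.869 -287.018]
48 ((531.068115234375, -291.9508972167969), (18.371931076049805, 62.03550720214844), 47.76005172729492) [   0.661   -0.751  524.542 -282.308]
```

jog_arm([
  [0, 0, -0.158, 0, 0, 0, 1],
  [0, 0, -0.158, 0, 0, 0, 1],
  [0, 0, -0.158, 0, 0, 30, 1],
  [0, 0, -0.158, 0, 0, 45, 1],
  [0, 0, -0.158, 0, 0, 45, -1],
  [0, 0, -0.158, 0, 0, 45, -1],
  [0, 0, -0.158, 0, 0, 45, -1],
  [0, 0, -0.158, 0, 0, 45, -1],
  [0, 0, -0.158, 0, 0, 45, -1],
  [0, 0, -0.158, 0, 0, 45, -1],
  [0, 0, -0.158, 0, 0, 45, -1],
  [0, 0, -0.158, 0, 0, 45, -1],
])

```text
time: 20.0
ee_pos: [0.5278, -0.292, 0.0972]
eef_rot: [0.449, 0.894, 0.0, 0.0]
ft_force: [-0.3, -0.8, 0.3]
width: 0.031
grip_force: 0.0
```

jog_arm([
  [0, 0, 0, 0, 0, 0, -1],
  [0, 0, 0, 0, 0, 0, -1],
  [0, 0, 0, 0, 0, 0, -1],
  [0, 0, 0, 0, 0, 0, -1],
  [0, 0, 0, 0, 0, 0, -1],
  [0, 0, 0, 0, 0, 0, -1],
  [0, 0, 0, 0, 0, 0, -1],
  [0, 0, 0.14, 0, 0, 0, -1],
  [0, 0, 0.28, 0, 0, 0, -1],
  [0, 0, 0.42, 0, 0, 0, -1],
  [0, 0, 0.56, 0, 0, 0, -1],
  [0, 0, 0.56, 0, 0, 0, -1],
])

```text
time: 21.2
ee_pos: [0.5278, -0.292, 0.0971]
eef_rot: [0.679, 0.734, -0.0, 0.0]
ft_force: [-0.6, -1.2, 1.0]
width: 0.0133
grip_force: 60.0
```

```bash
python3 d.py 528.2 -291.6 97 -10.5;python3 -c "
from bench import status;print(status.read_state()['torque'])"
```

```text
psi 4.5 rotvec [-0.     0.     0.261] shift [0.4 0.4 0.1] ee [ 0.5278 -0.292   0.0971] j [-0.14  0.46  0.72  1.7  -0.33  1.11  0.76] F [-0.6 -1.2  1. ] w 0.0133 g 60.0
[-0.27711429  0.17041542 -0.05984659]
```

Continue to the stop (15° more), plus a few degrees.

jog_arm([
  [0, 0, 0.1, 0, 0, 0, -1],
  [0, 0, 0.2, 0, 0, 0, -1],
  [0, 0, 0.26, 0, 0, 0, -1],
  [0, 0, 0.3, 0, 0, 0, -1],
  [0, 0, 0.34, 0, 0, 0, -1],
  [0, 0, 0.34, 0, 0, 0, -1],
  [0, 0, 0.34, 0, 0, 0, -1],
  [0, 0, 0.34, 0, 0, 0, -1],
])

```text
time: 22.0
ee_pos: [0.5279, -0.292, 0.0972]
eef_rot: [0.792, 0.61, 0.0, 0.0]
ft_force: [-0.2, -0.7, -0.5]
width: 0.0134
grip_force: 60.0
```

```bash
python3 d.py 528.2 -291.6 97 -10.5;python3 -c "
from bench import status;print(status.read_state()['torque'])"
```

```text
psi -14.8 rotvec [ 0.    -0.    -0.074] shift [0.5 0.2 0.2] ee [ 0.5279 -0.292   0.0972] j [-0.18  0.48  0.79  1.7  -0.37  1.12  0.46] F [-0.2 -0.7 -0.5] w 0.0134 g 60.0
[-0.35589407 -0.03762677  0.17533037]
```

jog_arm([
  [0, 0, 0.04, 0, 0, 0, -1],
  [0, 0, 0.08, 0, 0, 0, -1],
  [0, 0, 0.12, 0, 0, 0, -1],
  [0, 0, 0.12, 0, 0, 0, -1],
  [0, 0, 0.12, 0, 0, 0, -1],
])

```text
time: 22.5
ee_pos: [0.5282, -0.2913, 0.0972]
eef_rot: [0.827, 0.562, 0.0, -0.0]
ft_force: [1.0, 2.7, 1.7]
width: 0.0132
grip_force: 60.5
```

```bash
python3 d.py 528.2 -291.6 97 -10.5;python3 -c "
from bench import status;print(status.read_state()['torque'])"
```

```text
psi -21.6 rotvec [ 0.    -0.001 -0.194] shift [-0.3  0.1  0.2] ee [ 0.5282 -0.2913  0.0972] j [-0.2   0.49  0.82  1.7  -0.39  1.12  0.35] F [1.  2.7 1.7] w 0.0132 g 60.5
[ 0.54966781 -0.14665816  0.21276973]
```

jog_arm([
  [0, 0, 0, 0, 0, 0, 1],
  [0, 0, 0, 0, 0, 0, 1],
  [0, 0, 0, 0, 0, 0, 1],
  [0, 0, 0, 0, 0, -45, 1],
  [0, 0, 0, -40, 0, -90, 1],
  [0, 0, 0, -80, 0, -120, 1],
  [0, 0, 0, -80, 0, -120, 1],
  [0, 0, 0, -80, 0, -120, 1],
])

```text
time: 23.3
ee_pos: [0.4971, -0.3687, 0.2183]
eef_rot: [0.829, 0.559, 0.0, 0.001]
ft_force: [0.0, -0.3, 0.1]
width: 0.0698
grip_force: 0.0
```

```bash
python3 key.py; python3 - <<'E'
from h import *
f=lambda q:(q[:,:2]*1000).astype(np.float32)
c=snap('wrist','w4');P=cloud(c);z=P[...,2];near=(c['z_map']>.1)&(P[...,0]>.48)&(P[...,0]<.58)&(P[...,1]>-.34)&(P[...,1]<-.24)
for lo in (.115,.122):
    q=P[near&(z>lo)&(z<.14)];r=cv2.minAreaRect(f(q));print(lo,len(q),r,cv2.fitLine(f(q),cv2.DIST_HUBER,0,.01,.01).ravel().round(3))
E
python3 d.py 528.2 -291.6 97 -10.5
```

```text
90 ((532.6346435546875, -293.830322265625), (65.764404296875, 15.482632637023926), 82.54931640625) [ 1.63000e-01  9.87000e-01  5.33359e+02 -2.92006e+02]
52 ((531.1392211914062, -293.2740173339844), (64.96263885498047, 12.592453956604004), 82.95011138916016) [ 1.46000e-01  9.89000e-01  5.31990e+02 -2.90243e+02]
0.115 1013 ((529.3961791992188, -290.9967041015625), (63.03194808959961, 10.59393310546875), 79.58354187011719) [ 1.81000e-01  9.84000e-01  5.29620e+02 -2.89703e+02]
0.122 956 ((529.4390869140625, -290.6986083984375), (59.68305969238281, 10.000173568725586), 79.55585479736328) [ 1.79000e-01  9.84000e-01  5.29603e+02 -2.89795e+02]
psi -21.7 rotvec [-0.001 -0.001 -0.196] shift [ 79.2   0.6 119. ] ee [ 0.4984 -0.3651  0.2159] j [-0.11  0.42  0.89  1.53 -0.33  1.35  0.43] F [-0.3  1.3 -0.3] w 0.0774 g 0.0
```

View pics/w4.png

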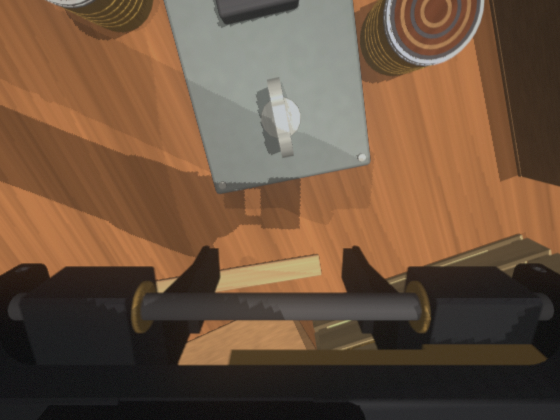

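Wrist view: key at (282,118) lies at 79.6°, exactly along the case's length – fully wound. Now to the rack, with a look at the tins from above.

```bash
python3 d.py 570 284 330 91.9
```

```text
psi -21.7 rotvec [-0.    -0.002 -1.983] shift [ 629.6 -174.  -113.3] ee [ 0.4984 -0.3651  0.2159] j [-0.11  0.42  0.89  1.53 -0.33  1.35  0.43] F [-0.3  1.3 -0.3] w 0.0774 g 0.0
```

jog_arm([
  [0, 0, 0, 0, 0, -50, 1],
  [0, 0, 0, 0, 0, -95, 1],
  [0, 0, -1.983, 630, -174, -113, 1],
  [0, 0, -1.983, 630, -174, -113, 1],
  [0, 0, -1.983, 630, -174, -113, 1],
  [0, 0, -1.983, 630, -174, -113, 1],
  [0, 0, -1.983, 630, -174, -113, 1],
  [0, 0, -1.983, 630, -174, -113, 1],
  [0, 0, -1.983, 630, -174, -113, 1],
  [0, 0, -1.983, 630, -174, -113, 1],
  [0, 0, -1.983, 630, -174, -113, 1],
  [0, 0, -1.983, 630, -174, -113, 1],
])

```text
time: 24.6
ee_pos: [0.5521, 0.1346, 0.3246]
eef_rot: [0.219, 0.976, -0.0, -0.001]
ft_force: [0.7, -0.7, 0.4]
width: 0.0871
grip_force: 0.0
```

```bash
python3 d.py 570 284 330 91.9
```

```text
psi 64.7 rotvec [-0.    -0.002 -0.474] shift [ 47.6 142.7  -5.5] ee [0.5521 0.1346 0.3246] j [-0.73  0.18  0.49  1.47 -0.08  1.52  0.88] F [ 0.7 -0.7  0.4] w 0.0871 g 0.0
```

jog_arm([
  [0, 0, -0.474, 48, 143, -5, 1],
  [0, 0, -0.474, 48, 143, -5, 1],
  [0, 0, -0.474, 48, 143, -5, 1],
  [0, 0, -0.474, 48, 143, -5, 1],
  [0, 0, -0.474, 48, 143, -5, 1],
  [0, 0, -0.474, 48, 143, -5, 1],
  [0, 0, -0.474, 48, 143, -5, 1],
])

```text
time: 25.3
ee_pos: [0.5723, 0.2791, 0.3309]
eef_rot: [-0.01, 1.0, -0.0, -0.0]
ft_force: [0.1, -0.4, 0.6]
width: 0.0869
grip_force: 0.0
```

```bash
python3 - <<'E'
from h import *
f=lambda q:(q[:,:2]*1000).astype(np.float32)
c=snap('wrist','w5');P=cloud(c);z=P[...,2];ok=(c['z_map']>.1)&(P[...,0]>.4)&(P[...,0]<.56)&(P[...,1]>.2)&(P[...,1]<.5)
m=ok&(z>.200)&(z<.2165)&(P[...,0]<.512);nl,L,st,ce=cv2.connectedComponentsWithStats(m.astype(np.uint8))
for i in range(1,nl):
    if st[i,4]>100:q=P[L==i];h=cv2.convexHull(f(q));print(ce[i].round(),st[i,4],cv2.minEnclosingCircle(h),cv2.fitEllipse(h),np.percentile(q[:,2],[5,50,95]).round(4))
q=P[ok&(z>.2215)&(z<.2275)&(P[...,0]>.49)];print('rail',cv2.fitLine(f(q),cv2.DIST_HUBER,0,.01,.01).ravel().round(3))
E
python3 d.py 480 285 240 91.9
```

```text
[293. 104.] 3954 ((482.66680908203125, 290.12030029296875), 31.351938247680664) ((482.0710754394531, 289.897705078125), (61.15296173095703, 61.39239501953125), 117.94010162353516) [0.2104 0.2123 0.2138]
[428. 103.] 2118 ((478.08441162109375, 409.08843994140625), 21.82197380065918) ((477.98870849609375, 408.8827819824219), (42.91264724731445, 43.07728958129883), 113.00645446777344) [0.2078 0.2121 0.2136]
rail [ 3.40000e-02 -9.99000e-01  5.22858e+02  3.50199e+02]
psi 91.2 rotvec [ 0.     0.    -0.012] shift [92.2  7.9 91.1] ee [0.5724 0.2791 0.3311] j [-0.8   0.34  0.37  1.26 -0.12  1.57  1.15] F [-0.  -0.6  0.7] w 0.0874 g 0.0
```

View pics/w5.png

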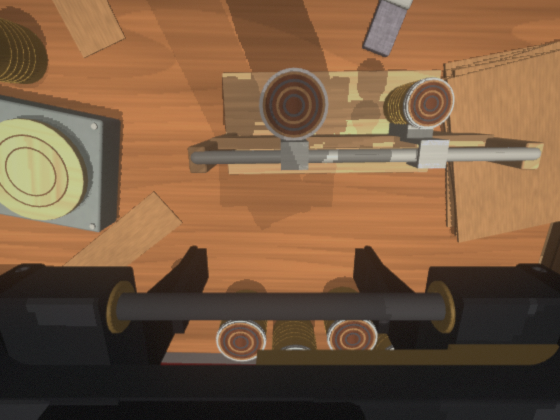

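Tall tin rim at (293,104), short tin (428,103), rail along row 155; the plate shows at (40,170). Move above the tall tin.

jog_arm([
  [0, 0, -0.012, 45, 9, 0, 1],
  [0, 0, -0.012, 91, 9, 40, 1],
  [0, 0, -0.012, 91, 9, 85, 1],
  [0, 0, -0.012, 91, 9, 85, 1],
  [0, 0, -0.012, 91, 9, 85, 1],
  [0, 0, -0.012, 91, 9, 85, 1],
])

```text
time: 25.95
ee_pos: [0.4832, 0.2871, 0.2487]
eef_rot: [-0.017, 1.0, 0.001, 0.002]
ft_force: [-0.5, 0.8, 0.3]
width: 0.087
grip_force: 0.0
```

```bash
python3 d.py 481 288 178 91.9
```

```text
psi 91.9 rotvec [0.002 0.003 0.   ] shift [ 2.4  0.8 70.7] ee [0.4832 0.2871 0.2487] j [-0.91  0.17  0.33  1.61 -0.06  1.36  1.03] F [-0.5  0.8  0.3] w 0.087 g 0.0
```

jog_arm([
  [0, 0, 0, 1, 0, 25, 1],
  [0, 0, 0, 1, 0, 50, 1],
  [0, 0, 0, 1, 0, 67, 1],
  [0, 0, 0, 1, 0, 67, 1],
  [0, 0, 0, 1, 0, 67, 0.2],
  [0, 0, 0, 1, 0, 67, 0.2],
  [0, 0, 0, 1, 0, 67, 0.2],
  [0, 0, 0, 1, 0, 67, 0.2],
  [0, 0, 0, 1, 0, 67, 0.2],
  [0, 0, 0, 1, 0, 67, 0.2],
  [0, 0, 0, 1, 0, 67, 0.2],
  [0, 0, 0, 1, 0, 67, 0.2],
], squeeze=25)

```text
time: 27.15
ee_pos: [0.4805, 0.2872, 0.1795]
eef_rot: [-0.018, 1.0, 0.0, 0.0]
ft_force: [0.1, -0.3, 5.5]
width: 0.0593
grip_force: 25.0
```

```bash
python3 d.py 481 288 178 91.9
```

```text
psi 92.0 rotvec [0.001 0.001 0.002] shift [-0.6  0.7  1.6] ee [0.4805 0.2872 0.1795] j [-0.9   0.22  0.32  1.71 -0.07  1.22  1.05] F [ 0.1 -0.3  5.5] w 0.0593 g 25.0
```

jog_arm([
  [0, 0, 0, 0, 0, 0, -1],
  [0, 0, 0, 0, 0, -10, -1],
  [0, 0, 0, 0, 0, -25, -1],
  [0, 0, 0, 0, 0, -40, -1],
  [0, 0, 0, 0, 0, -55, -1],
  [0, 0, 0, 0, 0, -55, -1],
  [0, 0, 0, 20, 0, -55, -1],
  [0, 0, 0, 45, 0, -55, -1],
  [0, 0, 0, 70, 0, -55, -1],
  [0, 0, 0, 70, 0, -55, -1],
  [0, 0, 0, 70, 0, -55, -1],
  [0, 0, 0, 70, 0, -55, -1],
], squeeze=30)

```text
time: 28.35
ee_pos: [0.4108, 0.2842, 0.2336]
eef_rot: [-0.017, 1.0, -0.0, 0.0]
ft_force: [0.5, 0.2, -1.5]
width: 0.0594
grip_force: 30.0
```

```bash
python3 d.py 571 -62 236 30 420 180 236 60
```

```text
psi 92.0 rotvec [-0.     0.     1.082] shift [-148.2 -351.6   -2.2] ee [0.4108 0.2842 0.2336] j [-0.97  0.04  0.28  1.78 -0.01  1.32  0.92] F [ 0.5  0.2 -1.5] w 0.0594 g 30.0
psi 92.0 rotvec [-0.     0.     0.558] shift [  -5.6 -104.5   -2.3] ee [0.4108 0.2842 0.2336] j [-0.97  0.04  0.28  1.78 -0.01  1.32  0.92] F [ 0.5  0.2 -1.5] w 0.0594 g 30.0
```

jog_arm([
  [0, 0, 0.08, -2, -30, 0, -1],
  [0, 0, 0.16, -4, -65, 0, -1],
  [0, 0, 0.26, -5, -100, 0, -1],
  [0, 0, 0.36, -20, -130, 0, -1],
  [0, 0, 0.46, -38, -160, 0, -1],
  [0, 0, 0.56, -56, -190, 0, -1],
  [0, 0, 0.66, -74, -220, 0, -1],
  [0, 0, 0.76, -92, -250, 0, -1],
  [0, 0, 0.86, -110, -280, 0, -1],
  [0, 0, 0.96, -125, -305, 0, -1],
  [0, 0, 1.04, -138, -330, 0, -1],
  [0, 0, 1.08, -148, -351, 0, -1],
])

```text
time: 29.55
ee_pos: [0.5715, -0.0634, 0.2336]
eef_rot: [0.501, 0.865, -0.001, 0.0]
ft_force: [-0.1, -0.4, -0.9]
width: 0.0593
grip_force: 30.0
```

jog_arm([
  [0, 0, 0, 0, 0, 0, -1],
  [0, 0, 0, 0, 0, 0, -1],
  [0, 0, 0, 0, 0, 0, -1],
])

```text
time: 29.85
ee_pos: [0.5704, -0.0602, 0.2336]
eef_rot: [0.498, 0.867, -0.0, -0.0]
ft_force: [0.3, -0.5, -1.1]
width: 0.0595
grip_force: 30.0
```

```bash
python3 d.py 572 -62 152 30; python3 - <<'E'
from h import *
f=lambda q:(q[:,:2]*1000).astype(np.float32)
c=snap('scene','s6');P=cloud(c);z=P[...,2]
# tin body points below gripper: outline of underside height
ok=(c['z_map']>.1)&(P[...,0]>.5)&(P[...,0]<.66)&(P[...,1]>-.14)&(P[...,1]<.02)&(z>.13)&(z<.26)
q=P[ok];I=c['image'][ok].astype(int);g=q[(I[:,0]-I[:,2]>40)];print('tin gold',len(g),np.percentile(g,[1,50,99],axis=0).round(3))
c=snap('wrist','w6');P=cloud(c);z=P[...,2]
m=(c['z_map']>.1)&(z>.079)&(z<.09);nl,L,st,ce=cv2.connectedComponentsWithStats(m.astype(np.uint8));i=1+np.argmax(st[1:,4]);q=P[L==i];print('plate part',st[i],f(q).min(0),f(q).max(0))
E
```

```text
psi 30.2 rotvec [-0.    -0.     0.004] shift [-2.4  0.5 81.6] ee [ 0.5704 -0.0602  0.2336] j [-0.54  0.24  0.68  1.62 -0.15  1.34  0.68] F [ 0.3 -0.5 -1.1] w 0.0595 g 30.0
tin gold 392 [[ 0.55  -0.078  0.167]
 [ 0.59  -0.04   0.208]
 [ 0.603 -0.031  0.257]]
plate part [ 215  130  131  108 8399] [ 502.31573 -124.98566] [641.31976    9.855561]
```

View pics/s6.png

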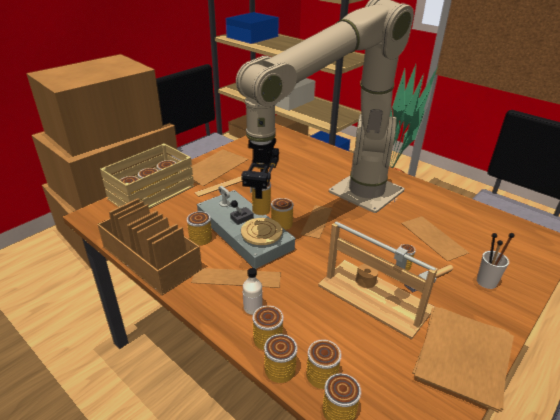

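Tin (262,200) hangs upright in the gripper above the plate (262,232); the short tin is still on the rail. Lower slowly.

jog_arm([
  [0, 0, 0, -1, 0, 20, -1],
  [0, 0, 0, -2, 0, 40, -1],
  [0, 0, 0, -2, 0, 58, -1],
  [0, 0, 0, -2, 0, 70, -1],
  [0, 0, 0, -2, 0, 75, -1],
  [0, 0, 0, -2, 0, 77, -1],
  [0, 0, 0, -2, 0, 79, -1],
  [0, 0, 0, -2, 0, 79, -1],
  [0, 0, 0, -2, 0, 79, -1],
])

```text
time: 30.85
ee_pos: [0.5718, -0.0628, 0.1554]
eef_rot: [0.499, 0.867, 0.0, 0.0]
ft_force: [0.3, -0.4, -1.4]
width: 0.0596
grip_force: 30.0
```

```bash
python3 d.py 572 -62 151 30
```

```text
psi 30.1 rotvec [0.001 0.    0.002] shift [0.6 0.6 4.4] ee [ 0.5718 -0.0628  0.1554] j [-0.52  0.31  0.66  1.72 -0.2   1.19  0.72] F [ 0.3 -0.4 -1.4] w 0.0596 g 30.0
```

jog_arm([
  [0, 0, 0, 0, 0, 1, -1],
  [0, 0, 0, 0, 0, 2, -1],
  [0, 0, 0, 0, 0, 3, -1],
  [0, 0, 0, 0, 0, 3, -1],
  [0, 0, 0, 0, 0, 3, -1],
])

```text
time: 31.35
ee_pos: [0.572, -0.0633, 0.1531]
eef_rot: [0.499, 0.867, 0.0, 0.001]
ft_force: [-1.7, -1.6, 9.1]
width: 0.0597
grip_force: 30.0
```

jog_arm([
  [0, 0, 0, 0, 0, -1, -1],
  [0, 0, 0, 0, 0, -1, 0.5],
  [0, 0, 0, 0, 0, -1, 1],
  [0, 0, 0, 0, 0, -1, 1],
  [0, 0, 0, 0, 0, -1, 1],
  [0, 0, 0, 0, 0, -1, 1],
  [0, 0, 0, 0, 0, -1, 1],
  [0, 0, 0, 0, 0, -25, 1],
  [0, 0, 0, 0, 0, -50, 1],
  [0, 0, 0, 0, 0, -90, 1],
  [0, 0, 0, 0, 0, -130, 1],
  [0, 0, 0, 0, 0, -130, 1],
])

```text
time: 32.55
ee_pos: [0.5736, -0.0634, 0.2873]
eef_rot: [0.499, 0.867, 0.002, 0.003]
ft_force: [-0.6, -0.2, 0.2]
width: 0.0871
grip_force: 0.0
```

jog_arm([
  [0, 0, 0, -40, 0, -150, 1],
  [0, 0, 0, -80, 0, -150, 1],
  [0, 0, 0, -110, 0, -150, 1],
  [0, 0, 0, -110, 0, -150, 1],
  [0, 0, 0, -110, 0, -150, 1],
])

```text
time: 33.05
ee_pos: [0.6278, -0.1627, 0.4336]
eef_rot: [0.501, 0.865, -0.001, 0.002]
ft_force: [-0.4, -0.3, -0.4]
width: 0.0868
grip_force: 0.0
```

```bash
python3 - <<'E'
from h import *
f=lambda q:(q[:,:2]*1000).astype(np.float32)
for n in ('wrist','top','scene'):
    c=snap(n,n+'7');P=cloud(c);z=P[...,2];ok=(c['z_map']>.1)&(P[...,0]>.49)&(P[...,0]<.66)&(P[...,1]>-.15)&(P[...,1]<.02)
    for k,lo,hi in(('rim',.174,.19),('plate',.079,.09)):
        q=P[ok&(z>lo)&(z<hi)]
        if len(q)>20:h=cv2.convexHull(f(q));print(n,k,len(q),[np.round(t,1) for t in cv2.fitEllipse(h)],np.percentile(q[:,2],[5,50,95]).round(4))
    ok=(P[...,0]>.5)&(P[...,0]<.62)&(P[...,1]>-.22)&(P[...,1]<-.15)&(z>.12)&(z<.165);q=P[ok]
    if len(q)>5:print(n,'ball',q.mean(0).round(3))
E
python3 d.py 572 -62 151 30
```

```text
wrist rim 1966 [array([573.8, -61.9]), array([60.7, 61.3]), np.float64(113.4)] [0.1833 0.1855 0.1873]
wrist plate 4229 [array([566.8, -69.9]), array([135.8, 170.9]), np.float64(153.9)] [0.083  0.0846 0.0862]
wrist ball [ 0.578 -0.181  0.143]
top rim 355 [array([572.4, -67.5]), array([59.7, 62. ]), np.float64(4.0)] [0.1812 0.1846 0.1883]
top plate 794 [array([572.1, -57.2]), array([118.8, 141.9]), np.float64(77.2)] [0.0805 0.0841 0.0877]
scene rim 218 [array([581.1, -74.2]), array([66. , 86.8]), np.float64(32.6)] [0.1765 0.1845 0.1877]
scene plate 586 [array([572.6, -62.4]), array([140.3, 141.1]), np.float64(59.5)] [0.0804 0.0843 0.0879]
scene ball [ 0.582 -0.181  0.139]
psi 30.1 rotvec [-0.001 -0.001  0.002] shift [109.8   1.  279.7] ee [ 0.6267 -0.1576  0.4306] j [-0.27  0.44  0.75  1.   -0.3   1.8   0.88] F [ 0.3  0.4 -0.3] w 0.0868 g 0.0
```

View pics/scene7.png

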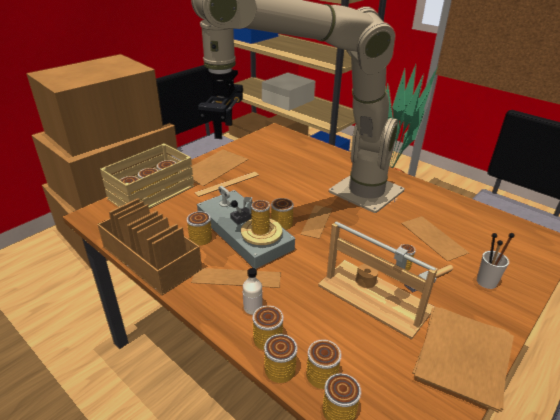

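The tin (261,217) stands upright, about 3 mm from the plate's centre with its rim at 184.5 mm. The lever is over, and the short tin still hangs at (405,255). Handing in.

```bash
python3 -c "
from bench import order;print(order.close_job())"
```

```text
the job is handed in; nothing more can be done
None
```

The job is handed in (the hand-in gave no verdict): the brake is fully over, the key is wound to its stop, and the tall tin stands upright about 3 mm from the plate's centre by camera, after about 33 s of the 72 s allowed. The short tin still hangs on the rail.

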